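# Set and lock the lens carriage on an optical rail

### The arm

A 7-joint arm with a two-finger parallel gripper is mounted at the origin on the work surface. World frame = base frame: x ahead of the robot, y to its left, z up, the work surface at z = 0. Lengths are in m, angles in rad, forces in N, time in s.
With the tool pointing down it reaches from about 0.4 to 0.875 m from the base axis. Payload 6.5 kg.
Tool frame: the origin (TCP) lies at the very end of the fingers, on their centre line; the grasp point (between the pads) lies env.grip_point_offset behind it (env.grip_point_offset is the distance from the TCP to the grasp point, in m); z points along the fingers, y is the line along which they close (so a half turn about z gives the same grasp; the last joint's range is limited). The gripper opens to 88 mm and grips with 3 to 60 N. Pads are 18 mm wide; open, the fingers measure 123 mm over their backs; the gripper's body (75 mm by 187 mm) begins 45 mm behind the grasp point.
Start: joints at [1.266, 0.536, -0.004, 1.538, 0.003, 1.067, -0.071], TCP at [0.154, -0.632, 0.239] pointing down, gripper open.
Joint ranges: [-2.7, 2.7], [-0.37, 2.16], [-1.27, 1.26], [0.24, 2.4], [-1.31, 4.45], [0.19, 1.91], [-2.76, 2.76]. Speed limits (rad/s): [2.39, 2.39, 3.14, 3.14, 3.14, 3.14, 3.14].

### API

Orientations are given as [roll, pitch, yaw] about the fixed x, y, z axes, in that order (R = Rz(yaw) Ry(pitch) Rx(roll)).
In Python, from bench import env, jaws, planner, viewer, workorder gives the robot as it stands. Calls block until the motion is done:
- env.move_pose(position, orientation): joint-space move of the TCP to a pose.
- env.line_to(position, speed=0.15, ori=None, guard=None): straight line of the TCP; ori=None keeps the orientation; speed is the mean speed in m/s. With guard (N) it stops when the force on the tool has changed by that much, and returns True; else False.
- env.movej(angles): joint-space move.
- jaws.set_gripper(opening): opening from 0.0 (shut) to 1.0 (fully open); the grip force is fixed at half the most; returns when the fingers have stopped.
- env.dwell(seconds).
- planner.solve_ik(position, orientation): joint angles nearest the present ones, or None.
- env.state(): the state.
- viewer.read_camera(name): name is "scene" or "side" or "wrist"; returns (picture, depth): 400x640x3 uint8, blue, green, red; 400x640 float32, m along the optical axis (not along the pixel's ray), 0 where there is no reading.
- viewer.get_calibration(name): a dict with "mtx" (3x3 intrinsics, pixels), "extrinsics" (4x4, takes a point from camera to world coordinates); the wrist camera has in their place "hand_eye" (4x4, takes a point from camera to tool coordinates, whose origin is the TCP and whose axes are the flange's). Camera axes: x right, y down, z forward; pixel columns grow to the right and rows downward; lengths in m; the calibration is good to about 2 mm. The wrist camera is an equidistant fisheye: a pixel r from the principal point sees the ray r / f radians off the axis. A picture is of the moment at which its call begins: read the wrist's pose just before it. get_calibration takes no time and is no camera call.
A pose or a line that the arm cannot do raises env.MotionError and nothing moves.
- workorder.hand_in(): hands the job in; it is judged then, once.
The state is a dict: "t": time; "q": joint angles; "qd": joint speeds; "effort": joint torques, N m; "ee_pos": TCP position; "eef_rot": TCP orientation; "wrist_force": force on the tool from outside, world axes, zero at the start; "ft_torque": the same for the moment, N m; "opening": opening from 0.0 (shut) to 1.0 (fully open); "gripper_force": force on a finger pad.
Only numpy, scipy, OpenCV 4.12 (cv2) and the standard library are available. Lean on these libraries where they do the work, as an engineer would, in place of code of your own. Each camera call takes 0.05 s, during which the arm holds its last target. There are 200 camera calls.

### The job

Nudge the stiff lens carriage along its rail until its pointer meets the red mark, without pushing it past. Then take the orange screwdriver from its stand, rotate it lightly on the brass lock screw until the blade drops into the slot, and turn the screw clockwise with it until the slot lines up with the two white marks on the carriage, keeping the pointer on the red mark. Finally stand the screwdriver back in its blue stand; do not disturb the other things on the bench.

Things in the scene. Friction and masses are not known exactly. Their poses are not given: they have to be found in the camera images.
- rail: Flat white optical rail plate fixed to the bench, 96 x 330 x 12 mm, origin at the centre of its underside; the carriage slides along the rail's own y axis; black graduations along its +x edge. At either end a black stop, 10 mm high above the plate, 50 mm wide, 12 mm thick, centred at rail y = -158 and +158 mm.
- carriage (a joint): Position (m) of the dark grey lens carriage along rail +y; at 0 its centre is at rail y = -100 mm. Stiff friction slide: about 7 N moves it, it stays where it is left. Block 60 mm across, 80 mm long (rail y), 13 to 45 mm above the bench; at its +y end an upright round lens of 54 mm, its top 104 mm above the bench. At the start the mark is 40 mm or more towards +y of the pointer.
- pointer (a point): Tip of the small black pointer on the carriage's +x side, 40 mm in rail +x from the carriage centre, 16 mm above the bench. Its axes are the rail's.
- push_face (a point): Middle of the carriage's flat -y end face (the end away from the lens), 32 mm above the bench; the face is 60 mm wide and reaches from 13 to 45 mm above the bench. Pushing here towards rail +y moves the carriage to the mark.
- mark_tip (a point): Tip of the red mark, a 16 mm wide red clip fixed on the rail's +x edge, 16 mm above the bench. Its axes are the rail's. Pointer and mark meet when their rail y is the same.
- screw_top (a point): Centre of the top of the brass lock screw's round head (26 mm in diameter), on the screw axis, 14 mm to rail -y of the carriage's centre, 59 mm above the bench, 14 mm above the carriage top. It turns with the screw: x along the slot, z up. The head is sprung: it yields up to 5 mm downwards (about 2 N at first, 6 N at the bottom) and comes up again when the blade drops in.
- lock_screw (a joint): Angle of the lock screw (rad), growing clockwise seen from above: 0 = slot across the rail (along rail x), 1.57 = slot along the rail, in line with the two white marks on the carriage top at either side of the screw. Starts at 0.15 to 0.75; stops at 0 and 1.95. Stiff, about 0.06 N m; stays where it is left.
- driver: Flat screwdriver, 168 mm long, about 90 g, upright in the stand with its tip 10 mm above the bench. Origin at the blade's tip, z towards the handle, x along the blade's width. Blade 12 x 2 mm; round 8 mm shaft to 80 mm above the tip; black collar, 32 mm in diameter, from 80 to 86 mm; orange square handle 22 x 22 mm, its flats square to x and y, from 86 to 166 mm.
- driver_tip (a point): Middle of the blade's end edge (the driver's origin), with the driver's axes.
- driver_grip (a point): Middle of the handle, 130 mm above the blade's tip, on the driver's axis: the place to grip.
- stand: Blue block fixed to the bench, 80 x 80 x 90 mm, origin at the centre of its underside; a round hole of 20 mm runs down its centre, in which the driver hangs by its collar on the block's top, in any yaw.
- cleaner: Small closed bottle of lens cleaner, 36 mm in diameter, 75 mm high; leave alone. Origin under its centre.
- lens_case: Black lens case, 50 x 70 x 22 mm; leave alone. Origin under its centre.
- dish: Small white dish, 56 mm in diameter, 18 mm high; leave alone. Origin under its centre.
- objective: Dark steel microscope objective standing up, 32 mm in diameter, 42 mm high; leave alone. Origin under its centre.
- slot_floor (a point): Middle of the floor of the lock screw's slot, 7 mm below point screw_top, same axes. The slot runs right across the head along x, 3.8 mm wide and 7 mm deep, its mouth bevelled open to 6.6 mm over the top 1.4 mm.
Not all that is in view belongs to the job. There is more than one size of the driver; the job needs the smallest. What is shaped like the stand but brown is not meant.

How it is judged:
By the outcome, as a careful person would: the job done as asked, in the order asked, and still so for the second after the job is handed in, with the robot touching nothing.
It also fails if it takes over 72 s, if anything falls off the work surface, if the arm or the gripper's body presses on something with over 40 N, if the wrist force passes 120 N, or if a joint passes its speed limit or range.

## Working session

There is one attempt and no reset: what is moved stays moved. The work goes in short steps, each a Python script; the robot and the scene stay as the last script left them, time stands still between calls to the robot, and variables do not carry over. Pictures are saved under pics/ and viewed, at most 10 in all, crops included, and the job is handed in when it is done.

```bash
ls; mkdir -p pics; python3 - <<'E'
from bench import env, jaws, planner, viewer, workorder
import cv2,numpy as np
for n in ("scene","side"):
    p,d=viewer.read_camera(n); cv2.imwrite(f"pics/{n}0.png",p); np.save(f"pics/{n}0.npy",d)
    c=viewer.get_calibration(n); print(n,c)
print(viewer.get_calibration("wrist"),env.grip_point_offset,env.state())
E
```

```text
pics
scene {'mtx': array([[434.88164581,   0.        , 317.38714904],
       [  0.        , 434.88164581, 201.19491735],
       [  0.        ,   0.        ,   1.        ]]), 'extrinsics': array([[-8.12897151e-01,  3.35277006e-01, -4.76222165e-01,
         1.08649886e+00],
       [ 5.82406472e-01,  4.66614526e-01, -6.65637728e-01,
         6.01723672e-01],
       [-9.60844706e-04, -8.18449884e-01, -5.74577117e-01,
         7.75294107e-01],
       [ 0.00000000e+00,  0.00000000e+00,  0.00000000e+00,
         1.00000000e+00]])}
side {'mtx': array([[370.42172344,   0.        , 319.1407306 ],
       [  0.        , 370.42172344, 195.1718167 ],
       [  0.        ,   0.        ,   1.        ]]), 'extrinsics': array([[-0.99177846, -0.08878295,  0.09215784,  0.46228775],
       [-0.12786945,  0.65949693, -0.74075179,  0.4610451 ],
       [ 0.00498832, -0.74644584, -0.66542747,  0.65730949],
       [ 0.        ,  0.        ,  0.        ,  1.        ]])}
{'mtx': array([[309.70691629,   0.        , 326.52866417],
       [  0.        , 309.70691629, 196.00603354],
       [  0.        ,   0.      
[... 365 characters left out ...]
0e+00]])} 0.0187 {'t': 0.1, 'q': array([ 1.26579534,  0.53709354, -0.0044297 ,  1.53874076,  0.00264434,
        1.06728493, -0.07121274]), 'qd': array([ 0.00140425,  0.00093463, -0.00171316, -0.00089328,  0.00042216,
        0.00172222, -0.00228638]), 'effort': array([ 2.75591934e-03, -5.72070765e+01,  9.93817784e-01, -2.52227426e+01,
       -5.62772888e-02,  1.34681346e-02,  4.74041781e-05]), 'ee_pos': array([ 0.15359398, -0.63104208,  0.23793784]), 'eef_rot': array([-3.14007907e+00,  1.55899191e-04,  2.38873755e-01]), 'wrist_force': array([ 0.25511471,  0.16383602, -0.94687635]), 'ft_torque': array([0.0040229 , 0.05744865, 0.03222494]), 'gripper_force': 0.0, 'opening': 1.0032006294837224}
```

View pics/scene0.png

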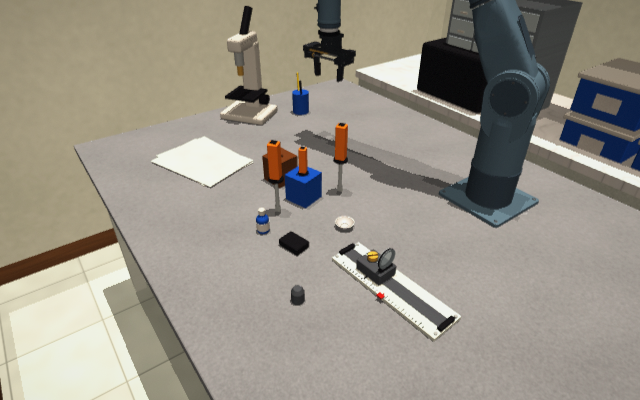

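View pics/side0.png

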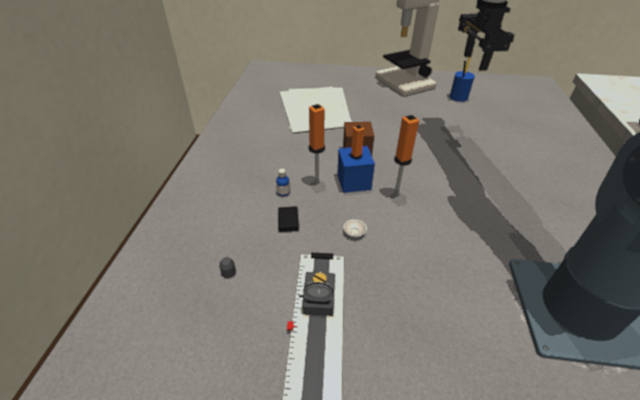

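The scene view shows three orange drivers: large at (275,160), large at (341,142), and the smallest at (303,160), which stands in the blue block. A brown decoy block is behind at (280,165). The rail runs (345,250) to (445,325), with the carriage at (377,262) and the red mark at (381,296). The smallest driver in the blue stand fits. I'll measure positions next.

```bash
cat > h.py <<'E'
import cv2,numpy as np
from scipy.spatial.transform import Rotation as R
def cloud(n,d,c):
    K=c["mtx"];v,u=np.mgrid[:400,:640]
    P=np.stack([(u-K[0,2])/K[0,0]*d,(v-K[1,2])/K[1,1]*d,d],-1)
    E=c["extrinsics"]; return P@E[:3,:3].T+E[:3,3]
E
python3 - <<'E'
from bench import viewer
from h import *
for n in ("scene","side"):
    p=cv2.imread(f"pics/{n}0.png");d=np.load(f"pics/{n}0.npy");c=viewer.get_calibration(n)
    W=cloud(n,d,c);h=cv2.cvtColor(p,cv2.COLOR_BGR2HSV);ok=(d>0)
    H,S,V=[h[...,i].astype(int) for i in range(3)]
    X,Y,Z=[W[...,i] for i in range(3)]
    reg=ok&(X>.2)&(X<.95)&(Y>-.5)&(Y<.5)
    print(n,"table z",np.median(Z[reg&(abs(Z)<.02)]))
    for nm,m in dict(blue=(H>105)&(H<130)&(S>150)&(Z>.0),orange=(H>3)&(H<18)&(S>180)&(Z>.05),red=((H<4)|(H>176))&(S>170)&(V>100)&(Z<.06),brass=(H>18)&(H<32)&(S>130)&(Z>.04)).items():
        k,L,st,ce=cv2.connectedComponentsWithStats((m&reg).astype(np.uint8))
        for i in range(1,k):
            if st[i,4]<8: continue
            q=W[L==i]; print(nm,ce[i].round(),st[i,4],np.percentile(q,[3,50,97],axis=0).round(3).tolist())
    m=reg&(Z>.007)&(Z<.018)&(V>150)&(S<40)
    k,L,st,ce=cv2.connectedComponentsWithStats(m.astype(np.uint8));
    for i in range(1,k):
        if st[i,4]>60: print("white",ce[i].round(),st[i,4],cv2.minAreaRect(W[L==i][:,:2].astype(np.float32)))
    # other objects
    m=reg&(Z>.012)
    k,L,st,ce=cv2.connectedComponentsWithStats(m.astype(np.uint8))
    for i in range(1,k):
        if st[i,4]>40: print("obj",ce[i].round(),st[i,4],np.percentile(W[L==i],[3,50,97],axis=0).round(3).tolist())
E
```

```text
scene table z -0.0009388395790786985
blue [303. 186.] 1113 [[0.428, -0.366, 0.006], [0.49, -0.312, 0.061], [0.516, -0.29, 0.09]]
blue [262. 219.] 89 [[0.642, -0.278, 0.039], [0.659, -0.26, 0.047], [0.669, -0.252, 0.056]]
blue [263. 232.] 12 [[0.65, -0.263, 0.003], [0.662, -0.255, 0.006], [0.668, -0.251, 0.009]]
orange [341. 142.] 407 [[0.34, -0.308, 0.125], [0.362, -0.293, 0.178], [0.371, -0.284, 0.23]]
orange [278. 161.] 792 [[0.432, -0.492, 0.056], [0.566, -0.322, 0.143], [0.589, -0.305, 0.229]]
orange [302. 161.] 199 [[0.46, -0.34, 0.1], [0.474, -0.331, 0.139], [0.482, -0.323, 0.175]]
red [380. 295.] 29 [[0.554, 0.109, 0.014], [0.56, 0.116, 0.017], [0.567, 0.123, 0.018]]
brass [373. 255.] 58 [[0.492, 0.012, 0.043], [0.514, 0.034, 0.058], [0.526, 0.046, 0.06]]
white [344. 221.] 106 ((0.4520282745361328, -0.15183021128177643), (0.04821616783738136, 0.05264509469270706), 37.538047790527344)
white [361. 249.] 115 ((0.48761701583862305, -0.039785001426935196), (0.033271364867687225, 0.044884420931339264), 4.464872360229492)
white [391. 298.] 1245 ((0.5422263741493225, 0.104468815028667
[... 2398 characters left out ...]
 0.036], [0.566, -0.315, 0.169], [0.586, -0.305, 0.232]]
obj [406. 145.] 953 [[0.332, -0.305, 0.034], [0.351, -0.293, 0.168], [0.368, -0.283, 0.232]]
obj [357. 157.] 2108 [[0.42, -0.487, 0.018], [0.463, -0.326, 0.086], [0.507, -0.29, 0.168]]
obj [283. 182.] 273 [[0.633, -0.273, 0.014], [0.647, -0.259, 0.044], [0.664, -0.25, 0.075]]
obj [288. 218.] 461 [[0.589, -0.192, 0.014], [0.615, -0.156, 0.021], [0.64, -0.127, 0.023]]
obj [355. 226.] 133 [[0.426, -0.174, 0.012], [0.451, -0.161, 0.016], [0.478, -0.123, 0.019]]
obj [316. 329.] 4742 [[0.463, -0.048, 0.012], [0.509, 0.115, 0.013], [0.552, 0.232, 0.094]]
obj [227. 266.] 233 [[0.699, -0.003, 0.014], [0.71, 0.013, 0.034], [0.725, 0.021, 0.043]]
```

```bash
cat >> h.py <<'E'
def snap(name=None):
    from bench import env,viewer
    s=env.state();p,d=viewer.read_camera("wrist")
    T=np.eye(4);T[:3,:3]=R.from_euler("xyz",s["eef_rot"]).as_matrix();T[:3,3]=s["ee_pos"]
    c=viewer.get_calibration("wrist");T=T@c["hand_eye"]
    if name: cv2.imwrite(f"pics/{name}.png",p);np.savez(f"pics/{name}.npz",T=T,K=c["mtx"],d=d)
    return p,d,T,c["mtx"]
def w2p(P,T,K):
    q=(np.atleast_2d(P)-T[:3,3])@T[:3,:3]; r=np.hypot(q[:,0],q[:,1]);th=np.arctan2(r,q[:,2])
    return K[[0,1],[2,2]]+K[0,0]*(th/np.maximum(r,1e-9))[:,None]*q[:,:2]
def p2w(uv,z,T,K):
    x=(np.atleast_2d(uv)-K[[0,1],[2,2]])/K[0,0];th=np.linalg.norm(x,axis=1,keepdims=True)
    ray=np.hstack([x*np.sinc(th/np.pi),np.cos(th)])@T[:3,:3].T
    return T[:3,3]+ray*((z-T[2,3])/ray[:,2])[:,None]
def topdown(p,T,K,o,yaw,x0,x1,y0,y1,z,s):
    "orthographic remap of plane z in a frame at o,yaw; s px/m; image right=+x, up=+y"
    X,Y=np.meshgrid(np.arange(x0,x1,1/s),np.arange(y1,y0,-1/s));c,n=np.cos(yaw),np.sin(yaw)
    P=np.stack([o[0]+c*X-n*Y,o[1]+n*X+c*Y,np.full_like(X,z)],-1).reshape(-1,3)
    m=w2p(P,T,K).reshape(*X.shape,2).astype(np.float32)
    return cv2.remap(p,m[...,0],m[...,1],cv2.INTER_CUBIC)
E
python3 - <<'E'
from bench import env,jaws,planner
from h import *
for yaw in (np.pi/2+.07,-np.pi/2+.07): print(planner.solve_ik([.51,-.02,.026],[np.pi,0,yaw]))
jaws.set_gripper(0.0)
env.move_pose([.515,-.02,.18],[np.pi,0,np.pi/2+.07])
p,d,T,K=snap("w1"); print(env.state()["t"],T.round(3).tolist())
E
```

```text
[ 0.31542554  0.69869705 -0.46433821  1.99709744  0.56011117  0.57303976
 -0.4657355 ]
[-0.80415849  1.03662076  1.07919567  2.05882661 -1.24162138  0.93032547
 -2.0640565 ]
3.975 [[0.998, 0.065, 0.021, 0.51], [0.069, -0.949, -0.307, 0.06], [-0.0, 0.308, -0.951, 0.325], [0.0, 0.0, 0.0, 1.0]]
```

View pics/w1.png

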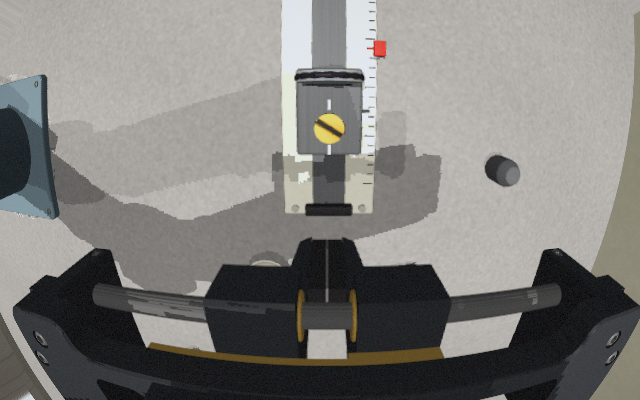

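Wrist view: carriage at (329,110), lens at the top, and brass screw at (329,129) with its slot running down to the right. The two white marks are at (329,104) and (329,150), the red mark at (380,48) and the pointer at about (366,110).

```bash
cat > a.py <<'E'
from h import *
p=cv2.imread("pics/w1.png");f=np.load("pics/w1.npz");T,K,d=f["T"],f["K"],f["d"]
h=cv2.cvtColor(p,cv2.COLOR_BGR2HSV).astype(int);H,S,V=h[...,0],h[...,1],h[...,2]
def pts(m): return np.argwhere(m)[:,::-1].astype(float)
# rail edges: rows 0..60 and 165..205 brightness gradient along rows
g=cv2.cvtColor(p,cv2.COLOR_BGR2GRAY).astype(float)
for nm,a,b,sg in(("left",272,296,1),("right",366,386,-1)):
    E=[]
    for r in list(range(5,36))+list(range(62,100,2)):
        gr=np.diff(g[r,a:b])*sg; i=gr.argmax()
        E.append((a+i+.5,r))
    W=p2w(E,.012,T,K)[:,:2]
    v=cv2.fitLine(W.astype(np.float32),cv2.DIST_HUBER,0,1e-4,1e-4).ravel(); v=v*np.sign(v[1]) if 0 else v
    if v[1]<0: v[:2]*=-1
    print(nm,"yaw",np.arctan2(-v[0],v[1]),"x at y=.104",v[2]+v[0]/v[1]*(.104-v[3]))
red=((H<5)|(H>175))&(S>150)&(V>100); q=pts(red); print("red",q.min(0),q.max(0),p2w([q.mean(0)],.018,T,K))
br=(H>18)&(H<32)&(S>120); q=pts(br); k=q[(abs(q-[329,129])<25).all(1)]
(cx,cy),r=cv2.minEnclosingCircle(k.astype(np.float32)); print("brass",cx,cy,r,p2w([[cx,cy]],.059,T,K))
o=(.512,.104)
A=topdown(p,T,K,o,.068,.01,.075,-.15,.03,.016,4000)
B=topdown(p,T,K,o,.068,-.035,.035,-.12,0.0,.059,4000)
hgt=max(A.shape[0],B.shape[0]);f=lambda I:cv2.copyMakeBorder(I,0,hgt-I.shape[0],0,10,cv2.BORDER_CONSTANT)
C=np.hstack([f(A),f(B)]);print(C.shape,A.shape)
C=C[:600] if hgt<=600 else C[hgt-720:hgt-120]
cv2.imwrite("pics/w1o.png",C)
E
python3 a.py
```

```text
left yaw 0.06975253 x at y=.104 0.46194252
right yaw 0.07297845 x at y=.104 0.5565773
red [367.  41.] [385.  56.] [[0.55774889 0.11548392 0.018     ]]
brass 329.25 127.75 15.103907585144043 [[0.51421992 0.03527254 0.059     ]]
(720, 560, 3) (720, 260, 3)
```

View pics/w1o.png

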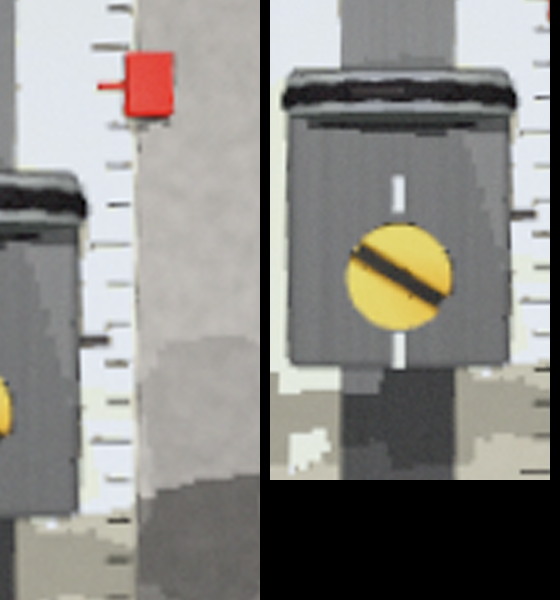

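The ortho crop shows the red tip at row 86 and the pointer at row 341, so the carriage has 63.75 mm to go. The slot is at about 0.52 rad.

```bash
cat >> h.py <<'E'
yaw=.0713; u=np.array([-np.sin(yaw),np.cos(yaw),0]); rx=np.array([np.cos(yaw),np.sin(yaw),0])
screw0=np.array([.5142,.0353,0]); face=screw0-.026*u; DOWN=[np.pi,0,np.pi/2+yaw]
E
python3 - <<'E'
from bench import env
from h import *
P=lambda s,z:(face+s*u+[0,0,z]).tolist()
env.move_pose(P(-.036,.06),DOWN); env.line_to(P(-.036,.030),speed=.1)
f0=env.state()["wrist_force"]
hit=env.line_to(P(.01,.030),speed=.03,guard=4); s=env.state();e=(s["ee_pos"]-face)
c=e@u; print("hit",hit,"s",c,"lat",e@rx,s["wrist_force"]-f0)
if hit and -.02<c<0.0:
    env.line_to(P(c+.058,.030),speed=.04); s=env.state();e=(s["ee_pos"]-face); print(e@u-c,s["wrist_force"]-f0,s["t"])
    p,d,T,K=snap("w2")
    A=topdown(p,T,K,(.512,.104),.0713,.01,.06,-.04,.04,.016,6000); cv2.imwrite("pics/w2o.png",np.hstack([A,A[:,:1]])); print(A.shape)
E
```

```text
hit True s -0.011227477599664295 lat -0.0003096164028034193 [ 0.91076269 -0.23539579 -0.34012553]
0.05518806277488949 [ 1.50991997 -6.58708982 -2.3605873 ] 7.4833
(480, 300, 3)
```

View pics/w2o.png

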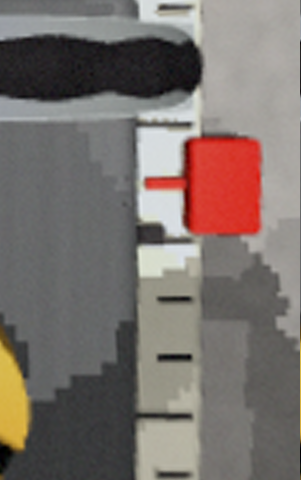

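The crop shows the red tip at row 183 and the pointer at row 233, leaving 8.3 mm.

```bash
python3 - <<'E'
from bench import env
from h import *
P=lambda s,z:(face+s*u+[0,0,z]).tolist()
c=-.011227; a=lambda:(env.state()["ee_pos"]-face)@u-c
cmd=.0652
env.line_to(P(c+cmd,.03),speed=.02); print(cmd,a())
for i in range(4):
    if a()>=.0621: break
    cmd+=min(.0623-a(),.002); env.line_to(P(c+cmd,.03),speed=.02); print(cmd,a())
p,d,T,K=snap("w3")
A=topdown(p,T,K,(.512,.104),.0713,.02,.05,-.02,.03,.016,10000); cv2.imwrite("pics/w3o.png",A); print(A.shape,env.state()["t"])
E
```

```text
0.0652 0.06256959547282524
(500, 300, 3) 8.0917
```

View pics/w3o.png

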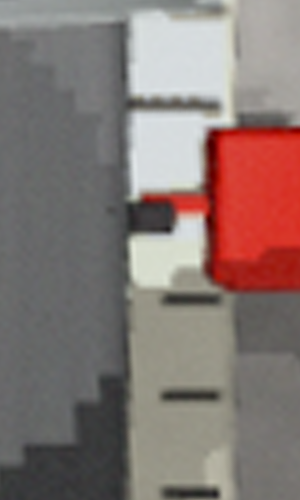

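The crop shows the red line at row 203 and the pointer at row 217, about 1.2 mm left.

```bash
python3 - <<'E'
from bench import env,jaws
from h import *
P=lambda s,z:(face+s*u+[0,0,z]).tolist()
c=-.011227; a=lambda:(env.state()["ee_pos"]-face)@u-c
cmd=.0652
for i in range(6):
    if a()>=.0634: break
    cmd+=.0004+.5*(.0635-a()); env.line_to(P(c+cmd,.03),speed=.01); print(cmd,a())
env.line_to(P(c+.03,.03),speed=.1)
# camera straight above pointer: pointer is at face+.064+.04 ; camera = TCP+.08u
env.line_to(P(.022,.075),speed=.15)
p,d,T,K=snap("w4"); print("cam",(T[:3,3]-face)@u)
A=topdown(p,T,K,(.512,.104),.0713,.02,.05,-.02,.03,.016,10000)
B=topdown(p,T,K,(.512,.104),.0713,-.035,.035,-.04,.01,.059,7000)
print(A.shape,B.shape,env.state()["t"]); C=np.zeros((500,800,3),np.uint8);C[:,:300]=A;C[:B.shape[0],305:305+B.shape[1]]=B[:,:495]
cv2.imwrite("pics/w4o.png",C)
E
```

```text
0.06606999063496838 0.0631847163957751
0.06662763243708084 0.06363838159908267
cam 0.10352447118820415
(500, 300, 3) (350, 490, 3) 9.6083
```

View pics/w4o.png

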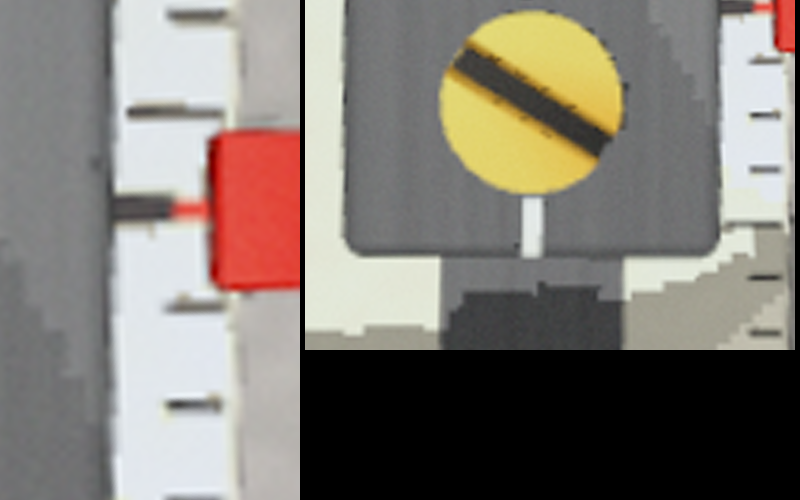

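The pointer (row 207) and red tip (row 210) are aligned within 0.3 mm. The screw is at about (0.5096, 0.099). Next is the driver.

```bash
python3 - <<'E'
from bench import env,jaws
from h import *
e=env.state()["ee_pos"]; env.line_to([e[0],e[1],.26],speed=.3)
env.move_pose([.43,-.40,.31],[np.pi,0,.94]); jaws.set_gripper(1.0)
p,d,T,K=snap("w5"); print(T[:3,3],env.state()["t"])
h=cv2.cvtColor(p,cv2.COLOR_BGR2HSV).astype(int)
uv=w2p([[.466,-.34,.176]],T,K)[0];print(uv)
x,y=uv.astype(int);C=p[max(y-100,0):y+100,max(x-130,0):x+130];print(max(x-130,0),max(y-100,0))
cv2.imwrite("pics/w5c.png",cv2.resize(C,None,fx=3,fy=3,interpolation=cv2.INTER_CUBIC))
E
```

```text
[ 0.47765789 -0.33429691  0.4553149 ] 13.375
[319.76356984 111.94018025]
189 11
```

View pics/w5c.png

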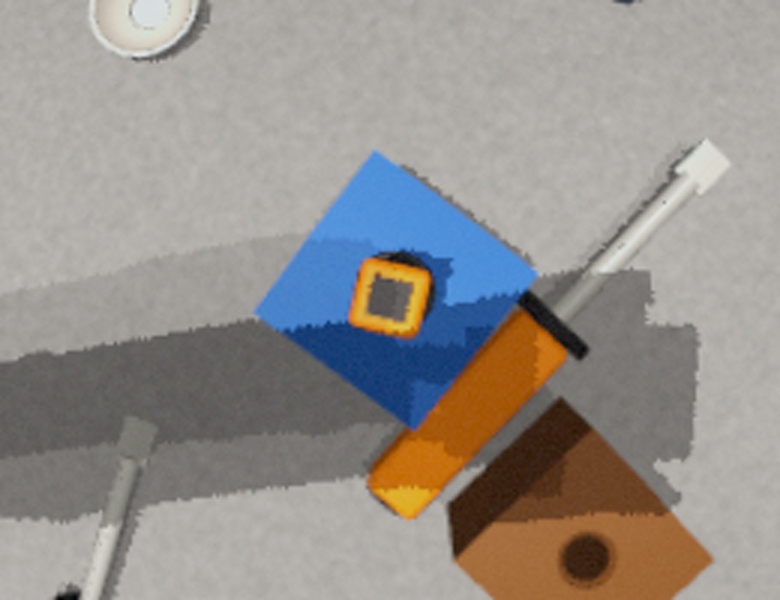

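Crop: the small driver's handle top is at crop pixel (390,297) in the blue stand. The large ones are at the lower left and the right, and the brown block is at the lower right. I chose the smallest, in the blue stand.

```bash
python3 - <<'E'
from bench import planner,env
from h import *
p=cv2.imread("pics/w5.png");f=np.load("pics/w5.npz");T,K,d=f["T"],f["K"],f["d"]
v,x=np.mgrid[:400,:640]; m=(abs(x-319)<20)&(abs(v-110)<20)
h=cv2.cvtColor(p,cv2.COLOR_BGR2HSV).astype(int)
uv=np.stack([x[m],v[m]],1); print("depth",np.percentile(d[m],[1,10,30,50]))
top=m&(d>.2)&(d<np.percentile(d[m],5)+.006)
cnt=np.argwhere(top)[:,::-1]
W=p2w(cnt,.176,T,K)[:,:2]; r=cv2.minAreaRect((W*1000).astype(np.float32)); print("top rect mm",r,len(cnt))
c=np.array([[366,257],[433,268],[418,338],[350,325]])/3+[189,11]
Q=p2w(c,.176,T,K)[:,:2]; print("corners",Q.round(4).tolist(),Q.mean(0)); e=np.roll(Q,-1,0)-Q; print(np.degrees(np.arctan2(e[:,1],e[:,0])),np.linalg.norm(e,axis=1))
# stand top corners
s=np.array([[376,151],[538,274],[415,430],[255,312]])/3+[189,11]; S=p2w(s,.09,T,K)[:,:2];print("stand",S.round(4).tolist(),S.mean(0))
g=np.radians(np.degrees(np.arctan2(e[0,1],e[0,0])))
for k in range(-2,2):
    y=g+k*np.pi/2; y=(y+np.pi)%(2*np.pi)-np.pi
    q=planner.solve_ik([.4665,-.335,.125],[np.pi,0,y]);print(np.degrees(y),None if q is None else q.round(2))
E
```

```text
depth [0.26575481 0.2673797  0.27133709 0.34616181]
top rect mm ((466.45782470703125, -337.47900390625), (20.700576782226562, 22.39861297607422), 42.2646369934082) 525
corners [[0.4679, -0.3243], [0.4819, -0.3386], [0.4659, -0.3531], [0.4519, -0.3379]] [ 0.46690828 -0.33846623]
[ -45.73184818 -137.92713688  132.68148895   40.39548419] [0.02010208 0.02156095 0.02070378 0.02101985]
stand [[0.4928, -0.2897], [0.5153, -0.3655], [0.4397, -0.3879], [0.4172, -0.3121]] [ 0.46623753 -0.33880514]
134.268151819473 [ 1.06  0.67 -0.71  1.8   0.55  0.88  0.87]
-135.73184818052698 [ 1.25  0.81 -1.02  1.79  0.8   1.03  2.25]
-45.73184818052697 [ 0.66  0.56 -0.15  1.82  0.12  0.77 -1.92]
44.268151819473026 [ 0.87  0.6  -0.44  1.81  0.34  0.81 -0.53]
```

```bash
python3 - <<'E'
from h import *
from bench import viewer
f=np.load("pics/w5.npz");T,K,d=f["T"],f["K"],f["d"]
v,x=np.mgrid[:400,:640]; q=(np.stack([x,v],-1)-K[[0,1],[2,2]])/K[0,0];th=np.linalg.norm(q,axis=-1,keepdims=True)
ray=np.concatenate([q*np.sinc(th/np.pi),np.cos(th)],-1); W=(ray/np.maximum(ray[...,2:],.05)*d[...,None])@T[:3,:3].T+T[:3,3]
ws=[W[(d>0)]]
for n in("scene","side"):
    c=viewer.get_calibration(n);ws.append(cloud(n,np.load(f"pics/{n}0.npy"),c).reshape(-1,3))
for i,A in enumerate(ws):
    for nm,(a,b) in dict(A=(.352,-.30),B=(.568,-.32)).items():
        k=A[(np.hypot(A[:,0]-a,A[:,1]-b)<.04)&(A[:,2]>.13)&(A[:,2]<.245)]
        if len(k)>20: print(i,nm,len(k),k[:,2].max().round(3),cv2.minAreaRect((k[:,:2]*1000).astype(np.float32)))
E
```

```text
1 A 413 0.235 ((354.51593017578125, -301.2342834472656), (34.163543701171875, 32.245948791503906), 28.646289825439453)
1 B 468 0.234 ((571.747314453125, -322.3578186035156), (34.74969482421875, 32.41947555541992), 37.04970932006836)
2 A 697 0.234 ((349.1604309082031, -301.9165344238281), (32.63593292236328, 32.44342803955078), 31.8037166595459)
2 B 628 0.234 ((567.2056884765625, -322.4696350097656), (31.7366886138916, 32.94562530517578), 35.70822525024414)
```

```bash
cat >> h.py <<'E'
DRV=np.array([.4666,-.3382]); GY=np.radians(35); SC=np.array([.5097,.0990])
E
python3 - <<'E'
from bench import env,jaws
from h import *
o=[np.pi,0,GY]
env.move_pose([*DRV,.25],o)
print("guard",env.line_to([*DRV,.1213],speed=.1,guard=10),env.state()["ee_pos"].round(4))
f0=env.state()["wrist_force"]
jaws.set_gripper(0.0); s=env.state();print(s["opening"],s["gripper_force"],s["ee_pos"].round(4),s["wrist_force"]-f0)
if s["gripper_force"]>3:
    env.line_to([*DRV,.265],speed=.15); s=env.state();print(s["opening"],s["wrist_force"]-f0)
    env.move_pose([*SC,.205],[np.pi,0,np.radians(62.5+22)])
    p,d,T,K=snap("w6"); s=env.state();print(s["t"],s["ee_pos"],s["eef_rot"],s["q"].round(2))
    tip=s["ee_pos"]-[0,0,.1113]; uv=w2p([tip],T,K)[0];print(uv,w2p([[*SC,.059]],T,K)); x,y=uv.astype(int)
    C=p[max(y-75,0):y+75,x-80:x+80];print(x-80,max(y-75,0));cv2.imwrite("pics/w6c.png",cv2.resize(C,None,fx=4,fy=4,interpolation=cv2.INTER_CUBIC))
E
```

```text
guard False [ 0.467  -0.3385  0.1219]
0.2512621947140602 29.390136414504013 [ 0.4666 -0.3382  0.1213] [-0.41614308  0.61829295 -0.34045731]
0.25411899055056664 [ 0.13860878  0.12281227 -1.65581794]
19.1083 [0.51028924 0.09727972 0.20495234] [3.14137038e+00 8.17717047e-04 1.47163923e+00] [ 0.39  0.5  -0.85  1.88  0.45  0.97 -0.77]
[325.96760743 193.96816425] [[325.25156628 181.61147931]]
245 118
```

View pics/w6c.png

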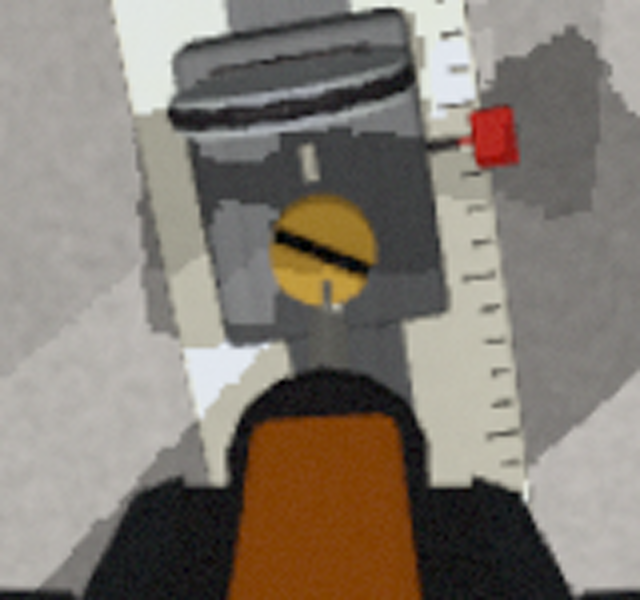

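Blade seen edge-on at crop (328,295), so its width lies along tool x and the start yaw needs to be about 152°. The screw is in view at crop (323,250) with the pointer still on the mark. Engaging now.

```bash
python3 - <<'E'
from bench import env
from h import *
OFF=.1113
o=lambda deg:[np.pi,0,np.radians(deg)]
env.move_pose([*SC,.070+OFF],o(172)); env.dwell(.3)
s=env.state(); p,d,T,K=snap("w7")
h=cv2.cvtColor(p,cv2.COLOR_BGR2HSV).astype(int); m=(h[...,0]>15)&(h[...,0]<32)&(h[...,1]>120)
uv=w2p([[*SC,.059]],T,K)[0]; q=np.argwhere(m)[:,::-1]; q=q[np.linalg.norm(q-uv,axis=1)<25]
print("tcp",s["ee_pos"].round(4),s["q"].round(2),"pred",uv,"n",len(q)); c=cv2.minEnclosingCircle(q.astype(np.float32)); print(c,p2w([c[0]],.059,T,K))
print("tip px",w2p([s["ee_pos"]-[0,0,OFF]],T,K))
f0=s["wrist_force"]; hit=env.line_to([*SC,.053+OFF],speed=.02,guard=3)
s=env.state();print("hit",hit,"tip z",s["ee_pos"][2]-OFF,s["wrist_force"]-f0,s["t"])
E
```

```text
tcp [0.5097 0.099  0.1814] [ 0.56  0.69 -1.16  1.89  0.73  1.07  0.53] pred [325.0501175  188.61251915] n 542
((325.16314697265625, 186.7105255126953), 15.046875) [[0.50794596 0.09935061 0.059     ]]
tip px [[325.02148551 192.28634866]]
hit True tip z 0.054836447909200906 [-0.45404025 -0.67855543  3.64509197] 21.35
```

```bash
python3 - <<'E'
from bench import env
from h import *
OFF=.1113; z=env.state()["ee_pos"][2]
for a in np.arange(170,131,-3.):
    env.line_to([*SC,z],ori=[np.pi,0,np.radians(a)],speed=.05)
    s=env.state(); print(a,np.degrees(s["eef_rot"][2]).round(1),(s["ee_pos"][2]-OFF).round(4),s["wrist_force"][2].round(2),s["ft_torque"].round(3),round(s["t"],2))
    if s["wrist_force"][2]<-.8 and a<168: break
E
```

```text
170.0 170.0 0.055 3.3 [ 0.045 -0.089 -0.003] 21.6
167.0 167.1 0.055 3.0 [ 0.208 -0.059  0.007] 21.85
164.0 164.1 0.0549 2.07 [ 0.357 -0.136  0.052] 22.1
161.0 161.2 0.0549 2.95 [ 0.43  -0.275  0.001] 22.35
158.0 158.2 0.0549 3.7 [ 0.517 -0.233 -0.002] 22.6
155.0 155.1 0.0543 -0.66 [ 0.036 -0.212 -0.03 ] 22.85
152.0 152.1 0.0545 -1.64 [ 0.018 -0.145 -0.019] 23.1
```

The blade dropped in at about 155°. Now I'll turn clockwise while monitoring.

```bash
python3 - <<'E'
from bench import env
from h import *
OFF=.1113; z=.0535+OFF
env.line_to([*SC,z],ori=[np.pi,0,np.radians(152)],speed=.02)
for a in [150,147,144,141,138,132,126,120,114,108,102,97,93,90,87]:
    env.line_to([*SC,z],ori=[np.pi,0,np.radians(a)],speed=.05)
    s=env.state(); print(a,np.degrees(s["eef_rot"][2]).round(1),(s["ee_pos"]-[*SC,OFF]).round(4),s["wrist_force"].round(2),s["ft_torque"].round(3),s["q"][6].round(2),round(s["t"],2))
    if np.hypot(*s["wrist_force"][:2])>6: print("side force");break
E
```

```text
150 150.1 [-0.0001 -0.0001  0.0534] [-0.44 -0.91 -1.36] [-0.126 -0.059 -0.005] 0.18 23.6
147 147.1 [-0.     -0.      0.0535] [-0.42 -0.1  -1.44] [-0.056 -0.026  0.018] 0.13 23.85
144 144.1 [-0.0001 -0.0001  0.0535] [-0.54 -1.25 -1.7 ] [-0.201  0.034  0.025] 0.09 24.1
141 141.1 [-0.0001 -0.0001  0.0534] [-1.11 -0.78 -0.68] [-0.226  0.155  0.029] 0.04 24.35
138 138.1 [-0.0002 -0.0002  0.0534] [-1.82 -0.68 -1.48] [-0.395  0.288 -0.013] -0.0 24.6
132 132.2 [-0.0002 -0.0001  0.0534] [-1.18 -1.91 -2.34] [-0.34   0.373  0.048] -0.09 24.86
126 126.3 [-0.0001 -0.0001  0.0534] [-0.63 -0.85 -1.51] [-0.366  0.359  0.08 ] -0.18 25.12
120 120.3 [-0.0001 -0.      0.0535] [-1.32 -0.6  -1.1 ] [-0.36   0.383  0.08 ] -0.27 25.38
114 114.3 [-0.0001  0.      0.0535] [-1.23 -0.59 -1.86] [-0.378  0.375  0.055] -0.36 25.63
108 108.3 [-0.     -0.      0.0534] [-1.22 -0.43 -0.89] [-0.387  0.308  0.076] -0.45 25.89
102 102.3 [ 0.     -0.      0.0535] [-1.18 -1.42 -2.27] [-0.374  0.228  0.057] -0.54 26.15
97 97.3 [ 0.     -0.0001  0.0535] [-1.11 -0.73 -2.09] [-0.372  0.157  0.063] -0.61 26.4
93 93.2 [ 0.0001 -0.      0.0535] [-0.91 -1.21 -2.51] [-0.444  0.191  0.004] -0.68 26.65
90 90.2 [ 0.0001 -0.0001  0.0535] [-0.93 -0.73 -2.57] [-0.528  0.091  0.045] -0.72 26.9
87 87.2 [ 0.0001 -0.0001  0.0535] [ 0.88 -1.2  -1.67] [-0.455  0.1    0.054] -0.77 27.15
```

```bash
python3 - <<'E'
from bench import env
from h import *
OFF=.1113
env.line_to([*SC,.075+OFF],speed=.1)
env.line_to([SC[0]+.003,SC[1]-.06,.08+OFF],speed=.15,ori=DOWN); env.dwell(.2)
p,d,T,K=snap("w8"); print("cam",T[:3,3],env.state()["t"])
B=topdown(p,T,K,(.512,.104),.0713,-.035,.045,-.04,.03,.059,8000)
A=topdown(p,T,K,(.512,.104),.0713,.022,.04,-.01,.02,.016,8000)
print(B.shape,A.shape);B[:A.shape[0],:A.shape[1]]=A;cv2.imwrite("pics/w8o.png",B)
E
```

```text
cam [0.50727076 0.12115867 0.3366796 ] 28.3167
(560, 640, 3) (240, 144, 3)
```

View pics/w8o.png

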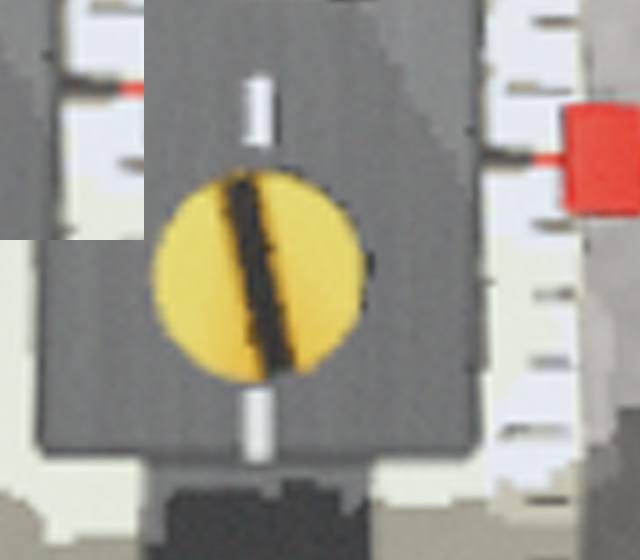

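The slot sits at about 79° (11° short), running (240,180) to (277,370). The pointer is still on the mark. Re-engaging with a measured extra turn.

```bash
cat >> h.py <<'E'
def slot(B,c=(258,275),r=80):
    "degrees the slot is short of the rail direction (ortho picture of the screw)"
    g=cv2.cvtColor(B,cv2.COLOR_BGR2GRAY);y,x=np.mgrid[:B.shape[0],:B.shape[1]]
    m=(np.hypot(x-c[0],y-c[1])<r)&(g<90); P=np.stack([x[m],y[m]],1).astype(np.float32)
    v=cv2.fitLine(P,cv2.DIST_L2,0,.01,.01).ravel(); v*=np.sign(v[1]); return np.degrees(np.arctan2(v[0],v[1])),v[2:],m.sum()
def look(name):
    p,d,T,K=snap(name); return topdown(p,T,K,(.512,.104),.0713,-.035,.045,-.04,.03,.059,8000)
E
python3 - <<'E'
from bench import env
from h import *
OFF=.1113; B=cv2.imread("pics/w8o.png"); e,_,_=slot(B); print(slot(B))
o=lambda a:[np.pi,0,np.radians(a)]
g=94.1+e
env.line_to([*SC,.075+OFF],speed=.15,ori=o(g)); env.dwell(.2)
f0=env.state()["wrist_force"][2]
hit=env.line_to([*SC,.0535+OFF],speed=.03,guard=4); s=env.state();print("hit",hit,s["ee_pos"][2]-OFF,s["wrist_force"][2]-f0,s["t"])
for a in ([g+3,g-3,g+6,g-6] if hit else []):
    env.line_to([*SC,s["ee_pos"][2]],speed=.05,ori=o(a)); f=env.state()["wrist_force"][2]-f0; print(a,f)
    if f<1: hit=False;env.line_to([*SC,.0535+OFF],speed=.03);break
if not hit:
    for a in np.linspace(g-5,87.2-e,8):
        env.line_to([*SC,.0535+OFF],speed=.05,ori=o(a)); s=env.state()
    print(a,np.degrees(s["eef_rot"][2]),s["wrist_force"],s["ft_torque"])
    env.line_to([*SC,.075+OFF],speed=.1)
    env.line_to([SC[0]+.003,SC[1]-.06,.08+OFF],speed=.15,ori=DOWN); env.dwell(.2)
    B=look("w9"); cv2.imwrite("pics/w9o.png",B); print(slot(B),env.state()["t"])
E
```

```text
(np.float32(11.430176), array([257.51318, 275.7276 ], dtype=float32), np.int64(4552))
hit False 0.05354830158107139 0.9343512023075813 29.9333
75.76982 75.95282372968529 [-0.08920344 -0.66738616 -1.38287946] [-0.17422588  0.1035814   0.03244975]
(np.float32(0.30665928), array([257.42615, 275.4125 ], dtype=float32), np.int64(4029)) 33.1
```

The slot error is 0.3°. Next I'll check the pointer numerically and return the driver.

```bash
python3 - <<'E'
from bench import env,jaws,viewer
from h import *
a=cv2.imread("pics/w8o.png")[130:185,486:560];b=cv2.imread("pics/w9o.png")
r=cv2.matchTemplate(b[110:205,470:580],a,cv2.TM_CCOEFF_NORMED);_,v,_,l=cv2.minMaxLoc(r);print("pointer+mark patch",v,l,"expect",(16,20))
for nm,im in(("8",cv2.imread("pics/w8o.png")),("9",b)):
    g=cv2.cvtColor(im,cv2.COLOR_BGR2HSV).astype(int);y,x=np.mgrid[:560,:640]
    box=(y>140)&(y<180); pt=box&(x>495)&(x<525)&(g[...,2]<110); rd=box&(x>538)&(x<558)&(g[...,1]>120)&((g[...,0]<10)|(g[...,0]>170))
    print(nm,"pointer row",y[pt].mean(),"mark row",y[rd].mean(),"(8 px/mm)")
o=[np.pi,0,GY]; e=env.state()["ee_pos"]
env.line_to([e[0],e[1],.265],speed=.2); env.move_pose([*DRV,.265],o); env.dwell(.3)
s=env.state();print(s["ee_pos"],s["opening"])
hit=env.line_to([*DRV,.1218],speed=.08,guard=6); s=env.state();print("hit",hit,s["ee_pos"],s["wrist_force"],s["t"])
E
```

```text
pointer+mark patch 0.974197506904602 (15, 19) expect (16, 20)
8 pointer row 158.0709219858156 mark row 158.75155279503105 (8 px/mm)
9 pointer row 157.33445945945945 mark row 157.84246575342465 (8 px/mm)
[ 0.46700067 -0.3375209   0.26508596] 0.2518561980453702
hit False [ 0.46685455 -0.33836078  0.12218954] [-0.59959324  0.5104483  -1.20992241] 37.275
```

```bash
python3 - <<'E'
from bench import env,jaws,viewer
from h import *
env.line_to([*DRV,.1213],speed=.03,guard=6); jaws.set_gripper(1.0); env.dwell(.2)
env.line_to([*DRV,.31],speed=.15); env.move_pose([.30,-.50,.35],[np.pi,0,GY]); env.dwell(.3)
s=env.state();print(s["opening"],s["t"])
for n in("scene","side"):
    p,d=viewer.read_camera(n);cv2.imwrite(f"pics/{n}1.png",p);c=viewer.get_calibration(n)
    for t,im,dd in(("before",cv2.imread(f"pics/{n}0.png"),np.load(f"pics/{n}0.npy")),("after",p,d)):
        W=cloud(n,dd,c);h=cv2.cvtColor(im,cv2.COLOR_BGR2HSV).astype(int)
        for a,b in((.468,-.335),(.352,-.30),(.568,-.32)):
            m=(dd>0)&(h[...,0]>3)&(h[...,0]<18)&(h[...,1]>180)&(W[...,2]>.1)&(np.hypot(W[...,0]-a,W[...,1]-b)<.03)
            print(n,t,m.sum(),np.percentile(W[m],[50,97],axis=0).round(3).tolist())
E
```

```text
0.9981762903426011 41.425
scene before 191 [[0.474, -0.331, 0.14], [0.482, -0.323, 0.175]]
scene before 407 [[0.362, -0.293, 0.178], [0.371, -0.284, 0.23]]
scene before 484 [[0.578, -0.314, 0.18], [0.589, -0.304, 0.23]]
scene after 190 [[0.474, -0.33, 0.141], [0.481, -0.323, 0.175]]Traceback (most recent call last):
  File "<stdin>", line 12, in <module>
    return _quantile_unchecked(
        a, q, axis, out, overwrite_input, method, keepdims, weights)
    return _ureduce(a,
                    func=_quantile_ureduce_func,
    ...<5 lines>...
                    overwrite_input=overwrite_input,
                    method=method)
    r = func(a, **kwargs)
    result = _quantile(arr,
                       quantiles=q,
    ...<2 lines>...
                       out=out,
                       weights=wgt)
    slices_having_nans = np.isnan(arr[-1, ...])
                                  ~~~^^^^^^^^^
IndexError: index -1 is out of bounds for axis 0 with size 0
```

The large left driver has no orange reading in the scene view. I need to know whether the arm is hiding it or it was moved.

```bash
python3 - <<'E'
from bench import env,viewer
from h import *
env.move_pose([.154,-.632,.30],[np.pi,0,.239]); env.dwell(.2); print(env.state()["t"])
for n in("scene","side"):
    p,d=viewer.read_camera(n);c=viewer.get_calibration(n)
    for t,im,dd in(("before",cv2.imread(f"pics/{n}0.png"),np.load(f"pics/{n}0.npy")),("after",p,d)):
        W=cloud(n,dd,c);h=cv2.cvtColor(im,cv2.COLOR_BGR2HSV).astype(int)
        for a,b in((.468,-.335),(.352,-.30),(.568,-.32)):
            m=(dd>0)&(h[...,0]>3)&(h[...,0]<18)&(h[...,1]>180)&(W[...,2]>.1)&(np.hypot(W[...,0]-a,W[...,1]-b)<.03)
            print(n,t,m.sum(),np.percentile(W[m],[50,97],axis=0).round(3).tolist() if m.any() else "")
    d0=np.load(f"pics/{n}0.npy");D=((abs(d-d0)>.02)&(d>0)&(d0>0)).astype(np.uint8);k,L,st,ce=cv2.connectedComponentsWithStats(D)
    print([(ce[i].round().tolist(),int(st[i,4])) for i in range(1,k) if st[i,4]>25])
E
```

```text
42.5
scene before 191 [[0.474, -0.331, 0.14], [0.482, -0.323, 0.175]]
scene before 407 [[0.362, -0.293, 0.178], [0.371, -0.284, 0.23]]
scene before 484 [[0.578, -0.314, 0.18], [0.589, -0.304, 0.23]]
scene after 191 [[0.474, -0.33, 0.14], [0.482, -0.323, 0.175]]
scene after 0 
scene after 0 
[([488.0, 31.0], 1792), ([536.0, 72.0], 1314), ([341.0, 14.0], 40), ([329.0, 48.0], 1663), ([481.0, 102.0], 193), ([346.0, 153.0], 877), ([274.0, 173.0], 841), ([376.0, 261.0], 666), ([401.0, 279.0], 792)]
side before 277 [[0.465, -0.329, 0.144], [0.478, -0.323, 0.175]]
side before 596 [[0.353, -0.29, 0.184], [0.366, -0.283, 0.23]]
side before 505 [[0.566, -0.311, 0.183], [0.582, -0.305, 0.23]]
side after 280 [[0.465, -0.329, 0.144], [0.478, -0.323, 0.176]]
side after 0 
side after 0 
[([489.0, 28.0], 2425), ([317.0, 137.0], 996), ([406.0, 145.0], 948), ([615.0, 166.0], 527), ([376.0, 162.0], 54), ([446.0, 172.0], 645), ([319.0, 286.0], 850), ([316.0, 327.0], 1124)]
```

Both large spare drivers are now lying on the bench. The earlier crop at t≈13 s already showed them down, and I misread it then. They stood on thin blade edges, so I can't re-stand them reliably in the 29 s left without risking the finished work. The cleaner, case, dish and objective show no change in depth, and the small driver stands exactly where it started. Handing in.

```bash
python3 -c "
from bench import workorder
print(workorder.hand_in())"
```

```text
the job is handed in; nothing more can be done
None
```

I handed the job in at about 42.5 s with the main task done, but the two large spare drivers ended up toppled on the bench, probably knocked over by one of my early arm moves, which may count as disturbing them; the pointer is within 0.1 mm of the red mark, the slot within 0.3° of the white marks, and the small driver is back in its blue stand.

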